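Load the microscope's sample chamber

ROBOT

A 6-joint arm with a two-finger parallel gripper is mounted at the origin on the work surface. World frame = base frame: x ahead of the robot, y to its left, z up, the work surface at z = 0. Lengths are in m, angles in rad, forces in N, time in s.
With the tool pointing down it reaches from about 0.25 to 0.725 m from the base axis. Payload 4 kg.
Tool frame: the origin (TCP) lies at the very end of the fingers, on their centre line; the grasp point (between the pads) lies 19 mm behind it; z points along the fingers, y is the line along which they close (so a half turn about z gives the same grasp; the last joint's range is limited). The gripper opens to 85 mm and grips with 20 to 120 N. Pads are 22 mm wide; open, the fingers measure 114 mm over their backs; the gripper's body (76 mm by 85 mm) begins 54 mm behind the grasp point. The pads swing forward as they close: fully open they stand 13 mm farther back than shut.
Start: joints at [1.161, 0.241, 0.005, 1.335, 0, 1.571], TCP at [0.199, 0.459, 0.231] pointing down, gripper open.
Joint ranges: [-2.72, 2.72], [-1.05, 1.87], [-1.09, 1.28], [-1.99, 2.15], [-1.42, 1.44], [-3.14, 3.14]. Speed limits (rad/s): [2.79, 2.79, 3.14, 3.14, 3.14, 3.14].

INTERFACE

Orientations are given as a unit quaternion [x, y, z, w].
In Python, from workcell import bot, vision, workorder gives the robot as it stands.
- The arm moves only by the shell command python3 -m creep 'ROWS' [OPENING]. ROWS is JSON, a list of rows, each a list of 2 entries, a list of its own where there are three numbers: the shift along the tool's x, y, z in mm, then the turn, a rotation vector about the tool's x, y, z in rad. In form: [[[dx, dy, dz], [wx, wy, wz]], ...]. A call has 1 to 12 rows; each row shifts and turns the commanded pose from where the row before left it, along the tool's axes as they then stand; what a row does not reach is not made up. A row lasts 1/8 s, in which the tool goes at most 62.5 mm and 10.7 degrees, less where a joint would pass 70% of its speed; a pose out of reach is approached as far as the arm can. A call is refused whole if a number of a shift passes 62.5 or a number of a turn 0.188, either way. A call with a gripper value outside its range is refused whole. OPENING is the finger opening in mm, from 0 to 85.4, set as the call begins (- or left out, the last holds). The fingers move at their own pace and stop on an object; the grip force is fixed at half the most. Time passes only in rows, so rows that do not move let the fingers close. It gives the time, the measured TCP pose, the force, the opening and the grip force at its end, in the units of the state.
- bot.get_obs(): the state, without advancing time (a new reading comes with each control period).
- vision.camera(name): name is "scene" or "top" or "wrist"; returns a dict with "image" (400x640x3 uint8, blue, green, red), "z_map" (400x640 float32, m along the optical axis (not along the pixel's ray), 0 where there is no reading), "K" (3x3 intrinsics, pixels), "rvec" (rotation vector, rad) and "tvec" (3), from world to camera coordinates, as OpenCV has them; the wrist camera has in their place "tool_from_camera" (4x4, takes a point from camera to tool coordinates, whose origin is the TCP and whose axes are the flange's). Camera axes: x right, y down, z forward; pixel columns grow to the right and rows downward; lengths in m; the calibration is good to about 2 mm. A picture is of the moment at which its call begins: read the wrist's pose just before it.
- workorder.job_done(): hands the job in; it is judged then, once.
Trained networks look in a picture, given as the dict that the camera call returned (one of the last four; its "shot" number tells which), for a name from the list of things; names that differ only in an ending like _2 or _b are one class to them, and where a whole thing is asked for, a point or a joint stands for the part that bears it (a point fixed in the world has none). Each returns a list of dicts, best first, with "score" (0 to 1); they miss things now and then, are a little off and sometimes report something else, mostly with a low value. They report only what shows in the picture. A call takes as long as a camera call. They do not tell look-alikes from the thing itself.
- vision.spot_in(picture, query): "position" ([column, row] in pixels, amid what is visible of it).
- vision.place_of(picture, query): "position" ([column, row] in pixels: a listed point, or the origin of a listed thing).
The state is a dict: "clock": time; "joint_pos": joint angles; "joint_vel": joint speeds; "tau": joint torques, N m; "eef_pos": TCP position; "tool_rot": TCP orientation; "ft_force": force on the tool from outside, world axes, zero at the start; "ft_torque": the same for the moment, N m; "grip_width": finger opening in m; "grasp_force": force on a finger pad.
Only numpy, scipy, OpenCV 4.12 (cv2) and the standard library are available. Lean on these libraries where they do the work, as an engineer would, in place of code of your own. Each camera call takes 0.05 s, during which the arm holds its last target. There are 200 camera calls.

TASK

Open the sample chamber, the white bench unit with the round glass window in its cover, by sliding the thumb latch on its front deck to the left (as the robot faces it) until the sprung cover pops up and stands open. Then take the dark steel specimen holder, the flat plate with the upright grip fin, and set it upright on the floor of the open chamber, putting it down before letting go rather than dropping it. Leave the look-alike lamp house with the ribbed cover alone.

Things in the scene. Friction and masses are not known exactly. Their poses are not given: they have to be found in the camera images.
- chamber: Sample chamber: white box fixed to the bench, 190 (x) by 150 (y) by 68 mm high, round window in its cover. Origin: centre of underside; x away from robot, y left, z up. Front deck x -95 to -30, top z 60, bears the latch: steel block 20 (x) by 14 (y), top z 76; centre x -70, y -10 to -7 at start; slides to +y as far as y 10. Behind: well x -30 to 85, y -65 to 65, floor z 30, rim z 60.
- cover (a joint): Angle (rad) of the chamber's grey cover, 122 by 144 mm, hinged along y at the chamber's x 90, z 61 mm: 0 shut, 1.9 open, leaning away, edge 180 mm above the bench. Once the latch block passes y 2 mm a spring swings the cover open in about 2 s and holds it. The latch's own spring (1 N latched, 3 N at full travel) pushes it back when let go; the cover stays open.
- holder: Specimen holder: loose dark steel plate 60 (x) by 40 (y) by 10 mm, about 120 g, with a central upright fin 34 long (x), 12 thick (y), top 42 mm above the underside. Origin: centre of underside. Pinch the fin from above. Inside the well keep the fin along the chamber's x, so that a wide gripper clears the open cover. A like plate with three round stubs, no fin, is not wanted.
- lamphouse: Lamp house, not to be touched: a fixed unit of the same size, axes and latch as the sample chamber, standing left or right of it; its cover has five parallel ribs and no window. Origin: centre of underside.
There are look-alikes about, which are no part of the job. What is shaped like the holder but turquoise is not meant.

How it is judged:
On the way, in this order (a step that is already met when the one before it is completed fails the run):
1. the latch released and the sample chamber's cover stands open (value of joint cover above 1.2 rad), for 0.2 s.
2. the holder, still held, is down on the chamber's floor (within 12 mm of it) (contact force between the fingers and holder above 0.3 N and z of holder in the frame of chamber below 0.042 m and x of holder in the frame of chamber between -0.025 and 0.08 m and y of holder in the frame of chamber between -0.06 and 0.06 m), for 0.05 s.
At the end, for the whole second after the job is handed in: The sample chamber's cover stands open (beyond 1.2 rad) and the specimen holder rests upright (within 10 degrees) and still anywhere on the floor of the chamber's well (within 6 mm of floor height), released (value of joint cover above 1.2 rad and z of holder in the frame of chamber between 0.024 and 0.036 m and x of holder in the frame of chamber between -0.025 and 0.08 m and y of holder in the frame of chamber between -0.06 and 0.06 m and angle between holder's own z axis and vertical below 0.17 rad and linear speed of holder below 0.02 m/s); the robot touches nothing.
It fails at once if the lamp house touched with more than 2 N (contact force between any of the fingers, the arm and lamphouse above 2 N).
It also fails if it takes over 56 s, if anything falls off the work surface, if the arm or the gripper's body presses on something with over 40 N, if the wrist force passes 120 N, or if a joint passes its speed limit or range.

## Working session

There is one attempt and no reset: what is moved stays moved. The work goes in short steps, Python scripts to look and compute and a shell command to move; the robot and the scene stay as the last step left them, time stands still between calls to the robot, and variables do not carry over. Pictures are saved under pics/ and viewed, at most 10 in all, crops included, and the job is handed in when it is done.

```bash
mkdir -p pics; ls; cat > h.py <<'E'
import numpy as np, cv2
from workcell import bot, vision, workorder
from scipy.spatial.transform import Rotation as R
def cloud(p):
    z=p["z_map"];K=p["K"];v,u=np.mgrid[:400,:640]
    P=np.stack([(u-K[0,2])*z/K[0,0],(v-K[1,2])*z/K[1,1],z],-1)
    if "rvec" in p:
        M=R.from_rotvec(np.ravel(p["rvec"])).as_matrix()
        W=(P-np.ravel(p["tvec"]))@M
    else:
        T=p["tool_from_camera"];o=p["obs"]
        W=(P@T[:3,:3].T+T[:3,3])@R.from_quat(o["tool_rot"]).as_matrix().T+o["eef_pos"]
    W[z==0]=np.nan
    return W
def shot(n):
    o=bot.get_obs();p=vision.camera(n);q=dict(p);q["obs"]=o
    return p,cloud(q)
E
python3 - <<'E'
from h import *
for n in("top","scene"):
    p,W=shot(n);cv2.imwrite(f"pics/{n}0.png",p["image"])
    for q in("chamber","holder","lamphouse","cover"):
        for f in(vision.spot_in,vision.place_of):
            for d in f(p,q)[:4]:
                c,r=map(int,np.round(d["position"]));print(n,q,f.__name__,(c,r),round(d["score"],2),W[min(r,399),min(c,639)].round(3))
o=bot.get_obs();print(o["clock"],o["eef_pos"],R.from_quat(o["tool_rot"]).as_matrix().round(3))
E
```

```text
pics
top chamber call (252, 228) 0.87 [0.546 0.112 0.069]
top chamber call (253, 233) 0.61 [0.532 0.109 0.069]
top holder call (420, 237) 0.83 [ 0.525 -0.356  0.026]
top holder call (409, 199) 0.78 [ 0.636 -0.331  0.009]
top holder call (459, 216) 0.69 [ 0.583 -0.462  0.044]
top holder call (419, 238) 0.81 [ 0.524 -0.358  0.003]
top holder call (456, 214) 0.81 [ 0.592 -0.463  0.013]
top holder call (407, 197) 0.76 [ 0.64  -0.323  0.017]
top lamphouse call (340, 227) 0.95 [ 0.548 -0.129  0.072]
top lamphouse call (419, 236) 0.27 [ 0.528 -0.352  0.031]
top lamphouse call (338, 226) 0.87 [ 0.551 -0.124  0.072]
top cover call (255, 221) 0.94 [0.565 0.104 0.069]
top cover call (252, 228) 0.48 [0.546 0.112 0.069]Traceback (most recent call last):
  File "<stdin>", line 6, in <module>
ValueError: it knows: chamber, holder, lamphouse
```

View pics/top0.png

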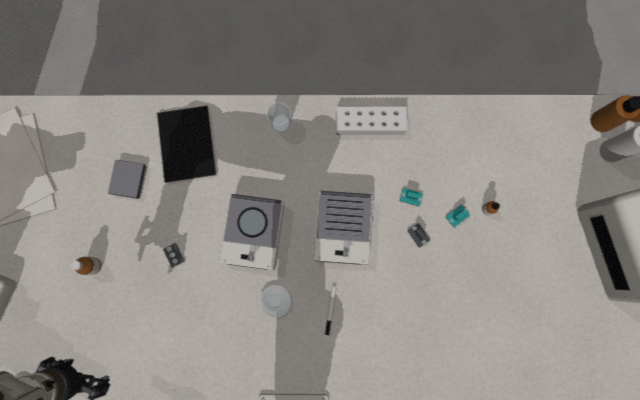

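The top view shows two white units: at (252,232) one with a round window, which is the chamber, and at (344,228) one with ribs, which is the lamp house. Holder candidates are dark with a fin at (419,237), turquoise at (411,197) and (459,216), and the dark stub plate at (173,255). The dark finned one at (419,237) fits. I'll confirm it with a crop and measure.

```bash
python3 - <<'E'
from h import *
p,W=shot("top");im=p["image"]
def crop(im,c,r,w,h,s): return cv2.resize(im[r:r+h,c:c+w],None,fx=s,fy=s,interpolation=cv2.INTER_CUBIC)
a=crop(im,385,180,90,75,4);b=crop(im,210,180,90,100,4)
q,V=shot("scene");
cv2.imwrite("pics/c1.png",np.hstack([a,b[:300]]));cv2.imwrite("pics/scene0.png",q["image"])
for n in("chamber","holder","lamphouse"):
    for d in vision.place_of(q,n)[:4]: print(n,d["position"],d["score"])
def fit(lo,hi,W,box):
    m=(W[...,2]>lo)&(W[...,2]<hi)&(W[...,0]>box[0])&(W[...,0]<box[1])&(W[...,1]>box[2])&(W[...,1]<box[3])
    X=W[m][:,:2].astype(np.float32);r=cv2.minAreaRect(X*1000);print(m.sum(),r,np.median(W[m][:,2]))
for W_,n in((W,"top"),(V,"scene")):
    print(n);fit(.045,.085,W_,(.4,.7,-.01,.23));fit(.045,.085,W_,(.4,.7,-.26,-.02));fit(.007,.06,W_,(.47,.58,-.41,-.30))
E
```

```text
chamber [388.2, 209.2] 0.63
holder [189.8, 211.0] 0.71
holder [231.8, 227.2] 0.56
holder [232.8, 199.9] 0.51
lamphouse [308.3, 207.3] 0.92
top
3825 ((538.0872192382812, 114.20759582519531), (151.5313720703125, 193.0609893798828), 82.64222717285156) 0.06664623042454904
3804 ((550.4368896484375, -139.9927978515625), (150.6377410888672, 193.09413146972656), 86.03594207763672) 0.06681236114967125
289 ((526.25439453125, -347.13580322265625), (90.3583984375, 86.44180297851562), 5.975893974304199) 0.011831279472433726
scene
2672 ((540.714599609375, 115.9103012084961), (149.98947143554688, 197.54660034179688), 82.51947021484375) 0.06587864072496308
2657 ((553.5418090820312, -137.31851196289062), (150.0906219482422, 194.90968322753906), 85.89612579345703) 0.06632539138979221
209 ((536.432861328125, -354.20489501953125), (60.931617736816406, 39.99226760864258), 33.862159729003906) 0.010486944569804436
```

View pics/c1.png

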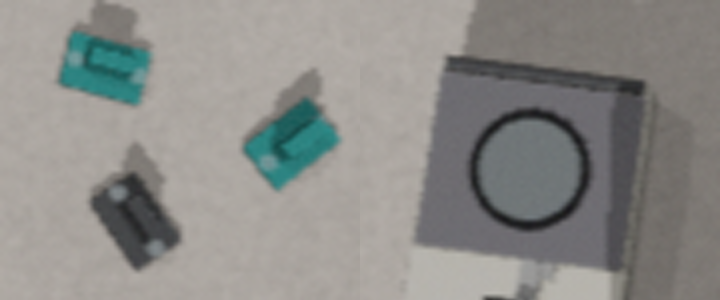

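View pics/scene0.png

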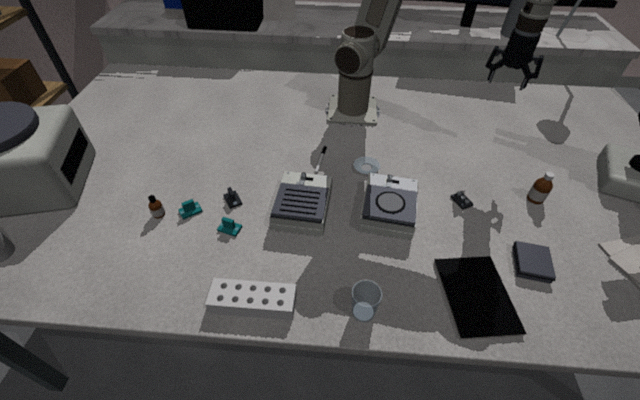

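The crop confirms it: the dark finned holder is separate from the turquoise ones, and the window is on the left unit. The scene view agrees: holder at (232,199), chamber at (390,203). From the depth fit, the chamber is at about (0.539, 0.115) with yaw −7.4°, and the outline measures 151×193 mm against 150×190 given. Next I'll plan a hover near the latch.

```bash
cat >> h.py <<'E'
def plan(pos,xdir):
    """turn about tool z so tool x is along heading xdir (deg, mod 180) pointing down; shift in the turned frame"""
    o=bot.get_obs();M=R.from_quat(o["tool_rot"]).as_matrix()
    for k in(0,180):
        a=np.radians(xdir+k);X=np.array([np.cos(a),np.sin(a),0]);Z=np.array([0,0,-1.]);T=np.c_[X,np.cross(Z,X),Z]
        t=R.from_matrix(M.T@T).as_rotvec();d=(np.array(pos)-o["eef_pos"])*1000
        print("turn",t.round(3),"then shift mm",(T.T@d).round(1),"| shift first",(M.T@d).round(1))
    print("eef",np.round(o["eef_pos"],4),"x",M[:,0].round(3),"z",M[:,2].round(3),"j",np.round(o["joint_pos"],2),"t",round(o["clock"],2),"F",np.round(o["ft_force"],1))
def ch(x,y,z,c=(.539,.115),yaw=-7.4):
    a=np.radians(yaw);return [c[0]+x*np.cos(a)-y*np.sin(a),c[1]+x*np.sin(a)+y*np.cos(a),z]
E
python3 -c "
from h import *
p=vision.camera('wrist');print(p['tool_from_camera'],p['K'])
plan([.44,.09,.26],-7.4)"
```

```text
[[-6.54967830e-05 -9.48336406e-01 -3.17266539e-01  8.17115018e-02]
 [ 9.99999753e-01  1.60006320e-04 -6.84713195e-04 -4.66695473e-04]
 [ 7.00103102e-04 -3.17266505e-01  9.48336161e-01 -1.42689080e-01]
 [ 0.00000000e+00  0.00000000e+00  0.00000000e+00  1.00000000e+00]] [[312.6491663    0.         317.17909587]
 [  0.         312.6491663  198.29696082]
 [  0.           0.           1.        ]]
turn [ 0.    -0.     2.861] then shift mm [286.3 334.5 -28.6] | shift first [-367.7 -242.2  -28.7]
turn [ 0.     0.    -0.281] then shift mm [-286.3 -334.5  -28.6] | shift first [-367.7 -242.2  -28.7]
eef [0.1992 0.4586 0.2314] x [-0.917  0.398  0.   ] z [ 0.  0. -1.] j [1.16 0.24 0.01 1.34 0.   1.57] t 0.7 F [-0.3  0.2  0.4]
```

```bash
python3 -m creep '[[[0,0,0],[0,0,-0.14]],[[0,0,0],[0,0,-0.141]],[[-32,-37,-3],[0,0,0]],[[-32,-37,-3],[0,0,0]],[[-32,-37,-3],[0,0,0]],[[-32,-37,-3],[0,0,0]],[[-32,-37,-3],[0,0,0]],[[-32,-37,-3],[0,0,0]],[[-32,-37,-3],[0,0,0]],[[-32,-37,-3],[0,0,0]],[[-30,-38,-4],[0,0,0]],[[0,0,0],[0,0,0]]]' 0
python3 -m creep '[[[0,0,0],[0,0,0]],[[0,0,0],[0,0,0]]]'
python3 - <<'E'
from h import *
p,W=shot("wrist");cv2.imwrite("pics/w1.png",p["image"])
z=W[...,2];b=(W[...,0]>.38)&(W[...,0]<.7)&(W[...,1]>-.01)&(W[...,1]<.23)
for lo,hi in((.05,.085),(.07,.085)):
    m=b&(z>lo)&(z<hi)
    n,l,s,_=cv2.connectedComponentsWithStats(m.astype(np.uint8))
    for i in range(1,n):
        if s[i,4]>40: X=W[l==i];print(lo,s[i],cv2.minAreaRect((X[:,:2]*1000).astype(np.float32)),np.median(X[:,2]))
plan(ch(-.075,-.033,.12),-7.4)
E
```

```text
clock: 2.2
eef_pos: [0.4414, 0.0882, 0.2595]
tool_rot: [0.067, 0.998, -0.0, 0.0]
ft_force: [-0.5, 0.9, -0.6]
grip_width: 0.0
grasp_force: 0.0
clock: 2.45
eef_pos: [0.4393, 0.0916, 0.2592]
tool_rot: [0.063, 0.998, 0.0, -0.0]
ft_force: [-0.1, 0.4, -0.3]
grip_width: -0.0002
grasp_force: 0.0
0.05 [  285   167   133   136 13276] ((526.5874633789062, 118.04888916015625), (150.3954315185547, 171.34124755859375), 82.52839660644531) 0.06601569134676977
0.07 [336 185  14  19 236] ((465.3582763671875, 115.81193542480469), (14.050745964050293, 20.187908172607422), 81.87743377685547) 0.07672421270564958
0.07 [ 332  238   48   56 1122] ((556.50537109375, 128.39776611328125), (76.23856353759766, 48.052825927734375), 19.9969425201416) 0.07069832668705457
turn [ 0.     0.    -3.139] then shift mm [ 20.8  -3.  139.3] | shift first [-20.9   2.9 139.3]
turn [ 0.    -0.     0.002] then shift mm [-20.8   3.  139.3] | shift first [-20.9   2.9 139.3]
eef [0.4393 0.0917 0.2593] x [-0.992  0.126  0.   ] z [-0.  0. -1.] j [ 0.21  0.13 -0.06  1.38  0.    0.33] t 2.5 F [ 0.3 -1.1  1.2]
```

View pics/w1.png

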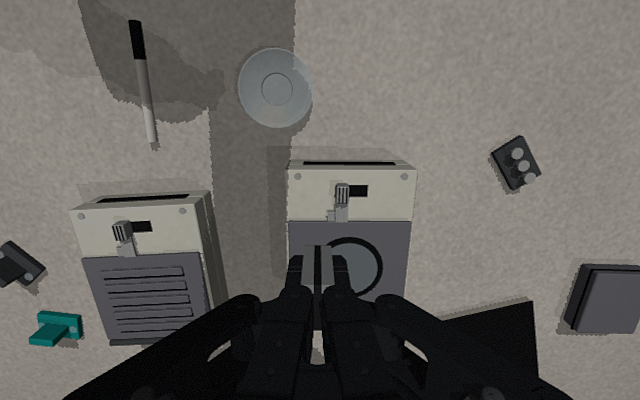

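The wrist view shows the chamber at centre right, with its latch at (342,194), and the lamp house to the left at (150,270). The latch measures 14×20 mm at z 0.077, centre (0.465, 0.116). Next I'll come down to its right with the fingers shut.

```bash
python3 -c "
from h import *
plan(ch(-.004,-.030,.066,(.4654,.1158)),-7.4)"
```

```text
turn [ 0.     0.    -3.139] then shift mm [ 18.7   2.7 193.3] | shift first [-18.8  -2.8 193.3]
turn [ 0.    -0.     0.002] then shift mm [-18.7  -2.7 193.3] | shift first [-18.8  -2.8 193.3]
eef [0.4393 0.0917 0.2593] x [-0.992  0.126  0.   ] z [-0.  0. -1.] j [ 0.21  0.13 -0.06  1.38  0.    0.33] t 2.5 F [ 0.3 -1.1  1.2]
```

```bash
python3 -m creep '[[[-19,-3,0],[0,0,0]],[[0,0,30],[0,0,0]],[[0,0,40],[0,0,0]],[[0,0,40],[0,0,0]],[[0,0,40],[0,0,0]],[[0,0,25],[0,0,0]],[[0,0,9],[0,0,0]],[[0,0,9],[0,0,0]],[[0,0,0],[0,0,0]],[[0,0,0],[0,0,0]]]'
python3 - <<'E'
from h import *
plan(ch(-.004,0,.066,(.4654,.1158)),-7.4)
p,W=shot("wrist");cv2.imwrite("pics/w2.png",p["image"])
E
```

```text
clock: 3.75
eef_pos: [0.4591, 0.0854, 0.0671]
tool_rot: [0.064, 0.998, 0.0, 0.001]
ft_force: [-0.8, 0.5, 0.0]
grip_width: -0.0002
grasp_force: 0.0
turn [-3.000e-03  1.000e-03 -3.141e+00] then shift mm [ -1.7 -30.9   1.1] | shift first [ 1.7 30.9  1.2]
turn [0.001 0.002 0.   ] then shift mm [ 1.7 30.9  1.1] | shift first [ 1.7 30.9  1.2]
eef [0.4591 0.0854 0.0671] x [-0.992  0.128 -0.002] z [ 0.002  0.    -1.   ] j [ 0.18  0.32 -0.35  0.9  -0.    0.31] t 3.75 F [-0.8  0.5  0. ]
```

View pics/w2.png

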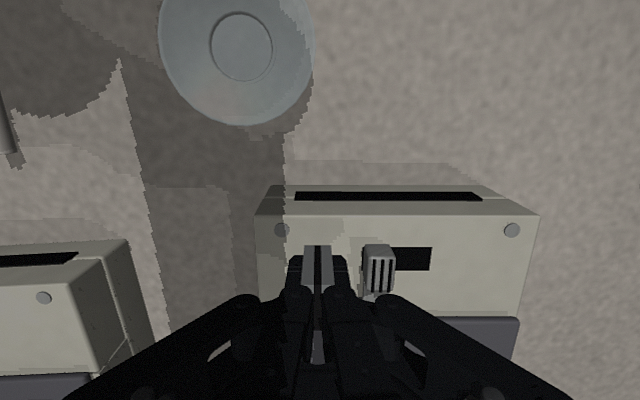

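The fingertips sit on the deck to the right of the latch (block at (378,268)) with a gap of about 8 mm. Push left.

```bash
python3 -m creep '[[[0,4,0],[0,0,0]],[[0,3,0],[0,0,0]],[[0,3,0],[0,0,0]],[[0,3,0],[0,0,0]],[[0,3,0],[0,0,0]],[[0,3,0],[0,0,0]],[[0,3,0],[0,0,0]],[[0,2,0],[0,0,0]],[[0,0,0],[0,0,0]],[[0,0,0],[0,0,0]],[[0,0,0],[0,0,0]]]'
python3 - <<'E'
from h import *
p,W=shot("scene");cv2.imwrite("pics/s2.png",p["image"][130:260,290:480])
b=(W[...,0]>.5)&(W[...,0]<.75)&(W[...,1]>.03)&(W[...,1]<.21)
print(np.nanmax(W[...,2][b]))
plan(ch(-.004,0,.066,(.4654,.1158)),-7.4)
E
```

```text
clock: 5.18
eef_pos: [0.4615, 0.109, 0.0663]
tool_rot: [0.064, 0.998, 0.0, 0.0]
ft_force: [0.9, -1.8, -0.6]
grip_width: -0.0003
grasp_force: 1.0
0.5080781883066715
turn [-0.     0.    -3.141] then shift mm [-1.  -7.3  0.3] | shift first [1.  7.3 0.3]
turn [0. 0. 0.] then shift mm [1.  7.3 0.3] | shift first [1.  7.3 0.3]
eef [0.4615 0.109  0.0663] x [-0.992  0.129 -0.   ] z [ 0.  0. -1.] j [ 0.23  0.33 -0.33  0.9   0.    0.36] t 5.22 F [ 0.6 -2.   0.5]
```

```bash
python3 -m creep '[[[0,0,0],[0,0,0]],[[0,0,0],[0,0,0]],[[0,0,0],[0,0,0]],[[0,0,0],[0,0,0]],[[0,-8,0],[0,0,0]],[[2,0,-15],[0,0,0]],[[3,0,-40],[0,0,0]],[[0,0,-40],[0,0,0]],[[0,0,-40],[0,0,0]],[[0,0,-40],[0,0,0]],[[0,0,-25],[0,0,0]],[[0,0,0],[0,0,0]]]' 85
python3 - <<'E'
from h import *
p,W=shot("top");cv2.imwrite("pics/t2.png",p["image"])
b=(W[...,0]>.6)&(W[...,0]<.75)&(W[...,1]>.03)&(W[...,1]<.21)
print(np.nanmax(W[...,2][b]))
X=W[b&(W[...,2]>.1)];print(len(X),X.mean(0) if len(X) else '')
p,W=shot("scene");cv2.imwrite("pics/s3.png",p["image"][60:280,200:500])
plan([.48,-.33,.27],34)
E
```

```text
clock: 6.72
eef_pos: [0.4568, 0.1026, 0.2684]
tool_rot: [0.064, 0.998, 0.001, 0.002]
ft_force: [0.1, 0.1, -0.6]
grip_width: 0.085
grasp_force: 0.0
0.19478207809170767
931 [0.65461407 0.09913709 0.14560318]
turn [-1.00e-03 -1.00e-03  2.42e+00] then shift mm [-221.   372.1   -4.4] | shift first [ -80.  -425.3   -4.7]
turn [ 0.001 -0.001 -0.722] then shift mm [ 221.  -372.1   -4.4] | shift first [ -80.  -425.3   -4.7]
eef [0.4552 0.102  0.2656] x [-0.992  0.128  0.001] z [-0.001  0.001 -1.   ] j [ 0.22  0.16 -0.    1.4   0.    0.35] t 6.83 F [-0.7  0.2 -0.1]
```

View pics/s3.png

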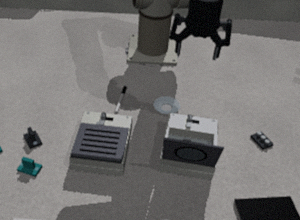

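The cover stands open (edge at z≈0.195, dark panel at (195,152) in the crop). Now to a hover over the holder.

```bash
python3 -m creep '[[[0,0,0],[0,0,-0.18]],[[0,0,0],[0,0,-0.18]],[[0,0,0],[0,0,-0.18]],[[0,0,0],[0,0,-0.18]],[[29,-52,0],[0,0,0]],[[29,-52,0],[0,0,0]],[[29,-52,0],[0,0,0]],[[29,-52,0],[0,0,0]],[[29,-52,0],[0,0,0]],[[29,-52,0],[0,0,0]],[[29,-52,0],[0,0,0]],[[27,-56,0],[0,0,0]]]' 85
python3 -m creep '[[[0,0,0],[0,0,0]],[[0,0,0],[0,0,0]],[[0,0,0],[0,0,0]]]'
python3 - <<'E'
from h import *
p,W=shot("wrist");cv2.imwrite("pics/w3.png",p["image"])
for d in vision.place_of(p,"holder"): print(d)
z=W[...,2];im=cv2.cvtColor(p["image"],cv2.COLOR_BGR2HSV)
b=(abs(W[...,0]-.533)<.05)&(abs(W[...,1]+.354)<.05)
for lo,hi in((.007,.05),(.03,.05)):
    m=b&(z>lo)&(z<hi)
    n,l,s,_=cv2.connectedComponentsWithStats(m.astype(np.uint8))
    for i in range(1,n):
        if s[i,4]>40: X=W[l==i];print(lo,s[i],cv2.minAreaRect((X[:,:2]*1000).astype(np.float32)),np.median(X[:,2]))
plan([.533,-.354,.1],34)
E
```

```text
clock: 8.32
eef_pos: [0.4981, -0.3764, 0.2643]
tool_rot: [-0.291, 0.957, 0.002, -0.001]
ft_force: [1.5, 0.3, 0.3]
grip_width: 0.0848
grasp_force: 0.0
clock: 8.7
eef_pos: [0.4986, -0.3736, 0.2662]
tool_rot: [-0.292, 0.956, 0.0, -0.0]
ft_force: [0.4, -0.7, 0.4]
grip_width: 0.0848
grasp_force: 0.0
{'position': [309.9, 188.1], 'score': 0.73}
{'position': [285.8, 252.1], 'score': 0.7}
{'position': [220.6, 174.7], 'score': 0.63}
0.007 [ 301  167   30   44 1277] ((531.8789672851562, -354.08154296875), (59.78112030029297, 39.02775573730469), 33.333248138427734) 0.010511727382799707
0.03 [311 182  10  28 254] ((531.7057495117188, -354.0909423828125), (33.374149322509766, 11.142144203186035), 33.8680419921875) 0.041944725523238954
turn [1.000e-03 1.000e-03 3.141e+00] then shift mm [ 39.3   2.7 166.9] | shift first [-39.3  -2.7 167. ]
turn [-0.  0. -0.] then shift mm [-39.3  -2.7 166.9] | shift first [-39.3  -2.7 167. ]
eef [ 0.4989 -0.3737  0.2669] x [-0.829 -0.559 -0.   ] z [ 0.001 -0.    -1.   ] j [-0.64  0.49  0.46  1.54  0.   -1.24] t 8.8 F [ 0.6 -1.1  0.1]
```

View pics/w3.png

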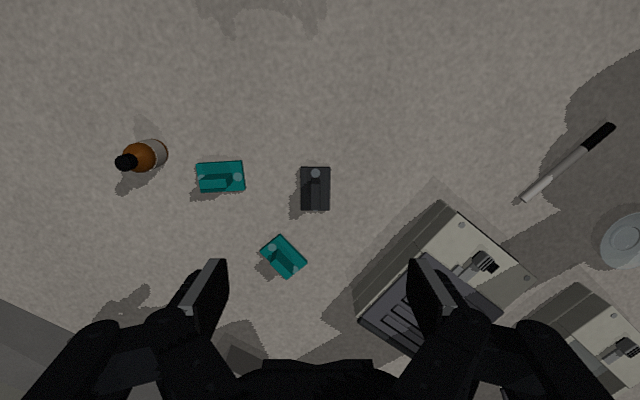

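The dark finned holder is at (315,188), and the turquoise look-alikes are at (220,176) and (283,257). Depth gives the plate 60×39 mm with the fin top at 0.042, at (0.5318, −0.3541). The tool is already aligned, so I'll grasp.

```bash
python3 -m creep '[[[-38,-2,0],[0,0,0]],[[0,0,30],[0,0,0]],[[0,0,40],[0,0,0]],[[0,0,45],[0,0,0]],[[0,0,45],[0,0,0]],[[0,0,40],[0,0,0]],[[0,0,25],[0,0,0]],[[0,0,15],[0,0,0]],[[0,0,10],[0,0,0]],[[0,0,0],[0,0,0]],[[0,0,0],[0,0,0]],[[0,0,0],[0,0,0]]]' 50
python3 -c "
from h import *
plan([.5318,-.3541,.016],33.6)"
```

```text
clock: 10.3
eef_pos: [0.532, -0.3562, 0.0175]
tool_rot: [-0.291, 0.957, -0.001, 0.001]
ft_force: [0.2, 0.6, 0.4]
grip_width: 0.0502
grasp_force: 0.0
turn [-1.000e-03 -3.000e-03 -3.137e+00] then shift mm [ 1.  -1.8  1.5] | shift first [-1.   1.8  1.5]
turn [-0.002  0.001  0.005] then shift mm [-1.   1.8  1.5] | shift first [-1.   1.8  1.5]
eef [ 0.532  -0.3562  0.0175] x [-0.83  -0.557 -0.001] z [ 0.002 -0.001 -1.   ] j [-0.59  0.67  0.1   1.   -0.   -1.18] t 10.3 F [0.2 0.6 0.4]
```

```bash
python3 -m creep '[[[-1,2,1],[0,0,0]],[[0,0,0],[0,0,0]],[[0,0,0],[0,0,0]],[[0,0,0],[0,0,0]],[[0,0,0],[0,0,0]],[[0,0,0],[0,0,0]],[[0,0,0],[0,0,0]]]' 0
python3 -m creep '[[[0,0,-15],[0,0,0]],[[0,0,-30],[0,0,0]],[[0,0,-45],[0,0,0]],[[0,0,-45],[0,0,0]],[[0,0,-45],[0,0,0]],[[0,0,-45],[0,0,0]],[[0,0,-25],[0,0,0]],[[0,0,0],[0,0,0]],[[0,0,0],[0,0,0]]]'
python3 - <<'E'
from h import *
p,W=shot("top")
z=W[...,2]
# chamber front/well edges, top view, arm out of the way
m=(W[...,0]>.4)&(W[...,0]<.7)&(W[...,1]>0.01)&(W[...,1]<.22)
for lo,hi in((.05,.085),(.052,.066),(.02,.04)):
    k=m&(z>lo)&(z<hi);n,l,s,_=cv2.connectedComponentsWithStats(k.astype(np.uint8));i=1+np.argmax(s[1:,4])
    print(lo,hi,s[i,4],cv2.minAreaRect((W[l==i][:,:2]*1000).astype(np.float32)),np.median(W[l==i][:,2]))
plan(ch(.02,0,.27),-7.4)
E
```

```text
clock: 11.18
eef_pos: [0.5312, -0.3535, 0.0156]
tool_rot: [-0.291, 0.957, -0.0, 0.0]
ft_force: [-0.1, 0.1, 3.2]
grip_width: 0.0111
grasp_force: 59.5
clock: 12.3
eef_pos: [0.5304, -0.353, 0.2638]
tool_rot: [-0.291, 0.957, 0.001, -0.001]
ft_force: [0.6, 0.2, -2.1]
grip_width: 0.0106
grasp_force: 59.0
0.05 0.085 1986 ((538.7425537109375, 113.71725463867188), (150.6761474609375, 194.37075805664062), 82.48246765136719) 0.06103534278334054
0.052 0.066 1638 ((536.1593017578125, 114.05815124511719), (150.6761474609375, 189.1594696044922), 82.48246765136719) 0.060378514912142085
0.02 0.04 1840 ((564.9705200195312, 112.378662109375), (128.3370361328125, 114.41146850585938), 82.68585205078125) 0.031045837558938076
turn [ 0.003  0.004 -2.421] then shift mm [ -31.5 -465.2   -6.8] | shift first [-283.1  370.4   -5.9]
turn [ 0.003 -0.003  0.72 ] then shift mm [ 31.5 465.2  -6.8] | shift first [-283.1  370.4   -5.9]
eef [ 0.5302 -0.3529  0.2632] x [-0.83  -0.557  0.001] z [-0.003  0.002 -1.   ] j [-0.59  0.52  0.5   1.56 -0.   -1.18] t 12.35 F [ 0.3  0.3 -2.2]
```

Holder gripped (opening 11 mm, 59 N) and lifted. The well floor measures 128×114 mm at z 0.031, centre (0.565, 0.112), which agrees with the chamber pose. Carrying it over.

```bash
python3 -m creep '[[[0,0,0],[0,0,0.18]],[[0,0,0],[0,0,0.18]],[[0,0,0],[0,0,0.18]],[[0,0,0],[0,0,0.18]],[[4,58,0],[0,0,0]],[[4,58,0],[0,0,0]],[[4,58,0],[0,0,0]],[[4,58,0],[0,0,0]],[[4,58,0],[0,0,0]],[[4,58,0],[0,0,0]],[[4,58,0],[0,0,0]],[[4,59,0],[0,0,0]]]'
python3 -m creep '[[[0,0,0],[0,0,0]],[[0,0,0],[0,0,0]],[[0,0,0],[0,0,0]]]'
python3 - <<'E'
from h import *
p,W=shot("wrist");cv2.imwrite("pics/w4.png",p["image"])
plan(ch(.018,0,.047,(.538,.115)),-7.4);o=bot.get_obs();print(o["grip_width"],o["grasp_force"])
E
```

```text
clock: 13.85
eef_pos: [0.5579, 0.1134, 0.2633]
tool_rot: [0.064, 0.998, -0.001, -0.002]
ft_force: [1.0, 0.1, -1.3]
grip_width: 0.011
grasp_force: 59.0
clock: 14.22
eef_pos: [0.5587, 0.1104, 0.2646]
tool_rot: [0.065, 0.998, -0.0, -0.001]
ft_force: [-0.4, -0.1, -0.6]
grip_width: 0.0105
grasp_force: 59.2
turn [-1.00e-03  1.00e-03  3.14e+00] then shift mm [ -3.3  -2.  217.9] | shift first [  3.1   2.1 217.9]
turn [-0.    -0.001 -0.002] then shift mm [  3.3   2.  217.9] | shift first [  3.1   2.1 217.9]
eef [0.5589 0.1103 0.2649] x [-0.991  0.131  0.001] z [-0.001 -0.    -1.   ] j [ 0.19  0.37  0.27  1.47 -0.    0.33] t 14.28 F [ 1.2 -0.5 -1.1]
0.010895479221736034 59.18377161026001
```

View pics/w4.png

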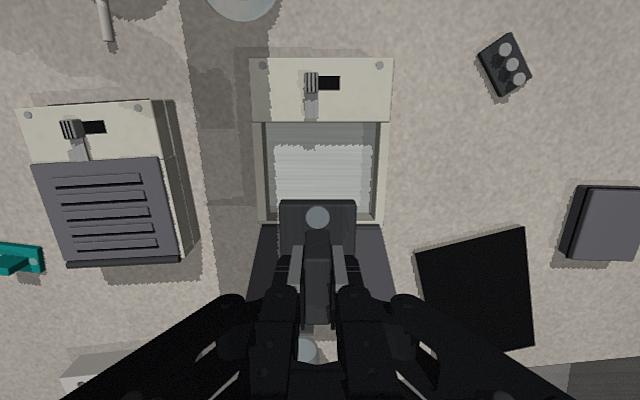

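The holder is held level over the open well (plate at (318,240), well floor at (322,170)). Lowering it now.

```bash
python3 -m creep '[[[3,2,20],[0,0,0]],[[0,0,35],[0,0,0]],[[0,0,35],[0,0,0]],[[0,0,35],[0,0,0]],[[0,0,30],[0,0,0]],[[0,0,22],[0,0,0]],[[0,0,15],[0,0,0]],[[0,0,12],[0,0,0]],[[0,0,8],[0,0,0]],[[0,0,0],[0,0,0]],[[0,0,0],[0,0,0]],[[0,0,0],[0,0,0]]]'
python3 -m creep '[[[0,0,2],[0,0,0]],[[0,0,1],[0,0,0]],[[0,0,1],[0,0,0]],[[0,0,0],[0,0,0]],[[0,0,0],[0,0,0]]]'
```

```text
clock: 15.78
eef_pos: [0.5568, 0.1144, 0.054]
tool_rot: [0.064, 0.998, 0.0, 0.001]
ft_force: [-0.2, 0.3, -1.5]
grip_width: 0.0106
grasp_force: 59.2
clock: 16.4
eef_pos: [0.5563, 0.1142, 0.0493]
tool_rot: [0.064, 0.998, 0.0, -0.0]
ft_force: [0.3, -0.7, -1.6]
grip_width: 0.011
grasp_force: 59.2
```

```bash
python3 -m creep '[[[0,0,1],[0,0,0]],[[0,0,1],[0,0,0]],[[0,0,0.5],[0,0,0]],[[0,0,0],[0,0,0]],[[0,0,0],[0,0,0]],[[0,0,0],[0,0,0]]]'; python3 -m creep '[[[0,0,0.5],[0,0,0]],[[0,0,0.5],[0,0,0]],[[0,0,0],[0,0,0]],[[0,0,0],[0,0,0]]]'
```

```text
clock: 17.15
eef_pos: [0.5563, 0.1142, 0.0468]
tool_rot: [0.064, 0.998, 0.0, 0.0]
ft_force: [-0.4, -0.2, -1.0]
grip_width: 0.0108
grasp_force: 59.2
clock: 17.65
eef_pos: [0.5563, 0.1142, 0.0458]
tool_rot: [0.064, 0.998, -0.0, -0.0]
ft_force: [-0.6, 0.0, -0.7]
grip_width: 0.0106
grasp_force: 59.2
```

```bash
python3 -m creep '[[[0,0,0.5],[0,0,0]],[[0,0,0.5],[0,0,0]],[[0,0,0],[0,0,0]],[[0,0,0],[0,0,0]]]'
```

```text
clock: 18.15
eef_pos: [0.5563, 0.1142, 0.0455]
tool_rot: [0.064, 0.998, 0.0, 0.0]
ft_force: [-2.5, -0.2, 4.8]
grip_width: 0.0109
grasp_force: 60.2
```

Down on the floor (+5 N, at the expected height). Release and rise.

```bash
python3 -m creep '[[[0,0,0],[0,0,0]],[[0,0,0],[0,0,0]],[[0,0,0],[0,0,0]],[[0,0,0],[0,0,0]],[[0,0,0],[0,0,0]]]' 40
python3 -m creep '[[[0,0,-10],[0,0,0]],[[0,0,-25],[0,0,0]],[[0,0,-40],[0,0,0]],[[0,0,-40],[0,0,0]],[[0,0,-40],[0,0,0]],[[40,0,-40],[0,0,0]],[[50,0,-20],[0,0,0]],[[40,0,0],[0,0,0]],[[0,0,0],[0,0,0]],[[0,0,0],[0,0,0]],[[0,0,0],[0,0,0]]]'
python3 - <<'E'
from h import *
p,W=shot("wrist");cv2.imwrite("pics/w5.png",p["image"])
z=W[...,2];c=np.array([.538,.115]);a=np.radians(-7.4);Q=np.array([[np.cos(a),-np.sin(a)],[np.sin(a),np.cos(a)]])
L=(W[...,:2]-c)@Q
m=(L[...,0]>-.02)&(L[...,0]<.08)&(abs(L[...,1])<.055)
for lo,hi in((.036,.05),(.06,.08)):
    k=m&(z>lo)&(z<hi);print(k.sum(),cv2.minAreaRect((L[k]*1000).astype(np.float32)),np.median(z[k]))
o=bot.get_obs();print(o["clock"],o["ft_force"],o["grip_width"],o["grasp_force"])
E
```

```text
clock: 18.77
eef_pos: [0.5563, 0.1142, 0.0447]
tool_rot: [0.064, 0.998, -0.0, -0.0]
ft_force: [-0.1, 0.0, 0.0]
grip_width: 0.0399
grasp_force: 0.0
clock: 20.15
eef_pos: [0.4283, 0.1308, 0.2598]
tool_rot: [0.065, 0.998, 0.0, 0.0]
ft_force: [-0.5, -0.7, 0.1]
grip_width: 0.0401
grasp_force: 0.0
975 ((19.178009033203125, 1.558267593383789), (38.9907341003418, 60.95170211791992), 89.40852355957031) 0.040302494120691285
291 ((19.253385543823242, 1.2977170944213867), (11.096179962158203, 35.07318878173828), 89.99352264404297) 0.07199525222304806
20.2 [0.57036681 0.28844793 0.06145363] 0.04004575056177868 0.0
```

View pics/w5.png

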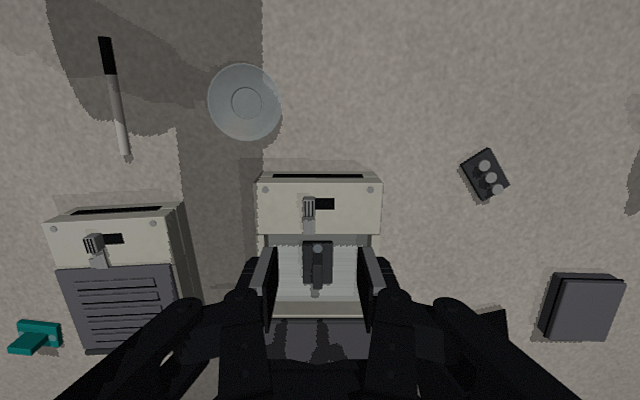

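The holder stands upright on the well floor at (318,262): plate top at z 0.040, fin top at 0.072, chamber position (19, 1) mm. The cover is still open and the robot is clear, so I'm handing in.

```bash
python3 -c "
from workcell import workorder
print(workorder.job_done())"
```

```text
the job is handed in; nothing more can be done
None
```

The sample chamber is open, the holder stands released and upright on its floor about (19, 1) mm from the chamber origin, and the job was handed in at about 20 s; the verdict was not shown to me.

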